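# Load the revolving caddy and set its spindle cap

## Task

Sort the two strays into the trays of the caddy, so that they lie down inside the walls: the red glass cane goes into the blue tray with the other cane, and the white marker pen with the black cap goes into the yellow tray with the red marker. With the caddy loaded, screw the knurled cap on its spindle clockwise (seen from above) until it bottoms out, then back it off a quarter turn so that the caddy can revolve without play. Finish still gripping the cap in that position, and leave the other things on the table where they are.

Things in the scene. Friction and masses are not known exactly. Their poses are not given: they have to be found in the camera images.
- caddy: Revolving caddy, its turning locked for this job: round dark foot 150 mm across, on it a plywood plate 226 mm (its x) by 156 mm (its y) with its top 16 mm above the table, and a grey spindle in the middle. Origin at the centre of its underside, on the spindle axis; z up. The two trays stand on the plate 76 mm either side of the spindle along its x axis; which tray is on which side varies, and so does its yaw (up to 0.3 rad). It is fixed to the table.
- cane_tray: Blue open tray for glass canes, 70 mm (its x) by 152 mm (its y) by 20 mm high, walls and floor 3 mm thick, fixed on the caddy plate. Origin at the centre of its underside (16 mm above the table), so inner floor 19 mm and rim 36 mm above the table.
- marker_tray: Yellow open tray for marker pens, same form, size and origin as the blue one.
- red_cane_mid (a point): Centre of the stray glass cane: loose plain red rod lying on the table, 110 mm long along its own y axis, 8 mm thick, about 35 g. Lies in front of the caddy, roughly along world y (within 0.45 rad).
- white_marker_mid (a point): Centre of the stray marker pen: loose white pen with a black cap lying on the table, 130 mm long along its own y axis, 13 mm thick, about 18 g. Lies in front of the caddy, roughly along world y (within 0.45 rad). It may have changed places with the red cane.
- white_cane_mid (a point): Centre of the white glass cane that already lies in the blue tray, 130 mm long along its own y axis, 8 mm thick, loose.
- red_marker_mid (a point): Centre of the red marker pen that already lies in the yellow tray, 130 mm long along its own y axis, 13 mm thick, loose.
- end_cap: The aluminium screw cap (with its spindle nut), captive on the caddy's spindle thread: knurled, round, 42 mm across and 30 mm high, with a red index line on top. Origin on the spindle axis at the cap's underside, 60 mm above the table when bottomed out. Its thread is right-handed, 6 mm a turn; it cannot come off.
- cap_grip (a point): Centre of the knurled cap on the spindle axis, half-way up it: 75 mm above the table when bottomed out, its top 15 mm above this point.
- cap_turn (a joint): How far the cap is unscrewed from bottomed out, in rad: 0 = bottomed out against a hard stop, growing counter-clockwise seen from above. Starts at about 1.8 to 3.5. It turns stiffly and evenly (about 0.05 N m) and stays where it is left; it needs more than one grasp to screw down.
- tape_roll: Bystander: loose roll of grey tape 81 mm across, 25 mm high, at the back right. Origin at the centre of its underside.
- wax_tin: Bystander: loose round yellow tin 66 mm across, 26 mm high, at the back right. Origin at the centre of its underside.
There are look-alikes about, which are no part of the job. What is shaped like the part that bears red_cane_mid but brown is not meant.

How it is judged:
By the outcome, as a careful person would: the job done as asked, in the order asked, and still so for the second after the job is handed in, while the arm keeps its last pose, push and grip.
It also fails if it takes over 67 s, if anything falls off the work surface, if the arm or the gripper's body presses on something with over 40 N, if the wrist force passes 120 N, or if a joint passes its speed limit or range.

## Robot

A 7-joint arm with a two-finger parallel gripper is mounted at the origin on a cart in front of the work surface, level with it; the furniture and walls round the work are solid. World frame = base frame: x ahead of the robot, y to its left, z up, the work surface at z = 0. Lengths are in m, angles in rad, forces in N, time in s.
With the tool pointing down it reaches from about 0.4 to 0.85 m from the base axis. Payload 10.4 kg.
Tool frame: the origin (TCP) lies midway between the tips of the shut fingers; the grasp point (between the pads) lies 19 mm behind it; z points along the fingers, y is the line along which they close (so a half turn about z gives the same grasp; the last joint's range is limited). The gripper opens to 85 mm and grips with 20 to 120 N. Pads are 22 mm wide; open, the fingers measure 114 mm over their backs; the gripper's body (76 mm by 85 mm) begins 54 mm behind the grasp point. The pads swing forward as they close: fully open they stand 13 mm farther back than shut.
Start: joints at [1.243, 0.332, -0.065, 1.46, 0.022, 1.35, -0.088], TCP at [0.188, -0.596, 0.231] pointing down, gripper open.
Joint ranges: [-2.6, 2.6], [-0.5, 2.12], [-1.47, 1.34], [0.16, 2.42], [-1.27, 4.41], [0.06, 2.06], [-2.6, 2.6]. Speed limits (rad/s): [2.22, 2.22, 2.79, 2.79, 3.14, 3.14, 3.14].

## Interface

Orientations are given as a unit quaternion [x, y, z, w].
In Python, from workcell import get_obs, camera, camera_params, hand_in gives the robot as it stands.
- The arm moves only by the tool carry_out, never from a script. Its argument "commands" is a list that holds one entry, the list of rows, each a list of 6 numbers: the shift along the tool's x, y, z in units of 40 mm (1.0 is 40 mm), then the turn, a rotation vector about the tool's x, y, z in units of 6 degrees (1.0 is 6 degrees). In form: [[[x, y, z, ax, ay, az], ...]]. A call has 1 to 20 rows; each row shifts and turns the commanded pose from where the row before left it, along the tool's axes as they then stand; what a row does not reach is not made up. A row lasts 1/12 s, in which the tool goes at most 41.7 mm and 7.16 degrees, less where a joint would pass 70% of its speed; a pose out of reach is approached as far as the arm can. A call is refused whole if a number of a shift passes 1 or a number of a turn 1, either way. A call with a gripper value outside its range is refused whole. "hand" is the closure, from -1 (fully open) to 1 (shut), set as the call begins (left out, the last holds). The fingers move at their own pace and stop on an object; "force" is the grip in N (left out, the last holds). Time passes only in rows, so rows that do not move let the fingers close. It gives the time, the measured TCP pose, the force, the opening and the grip force at its end, in the units of the state.
- get_obs(): the state, without advancing time (a new reading comes with each control period).
- camera(name): name is "scene" or "side" or "wrist"; returns the picture (480x640x3 uint8, red, green, blue); there is no depth.
- camera_params(name): a dict with "mtx" (3x3 intrinsics, pixels), "R" (3x3) and "t" (3): a world point X has camera coordinates R X + t. Camera axes: x right, y down, z forward; pixel columns grow to the right and rows downward; lengths in m; the calibration is good to about 2 mm. A picture is of the moment at which its call begins: read the wrist's pose just before it. camera_params takes no time and is no camera call; for the wrist camera it gives the pose at the moment of the call.
- hand_in(): hands the job in; it is judged then, once.
The state is a dict: "clock": time; "joint_pos": joint angles; "joint_velocities": joint speeds; "tau": joint torques, N m; "position": TCP position; "ee_rot": TCP orientation; "ft_force": force on the tool from outside, world axes, zero at the start; "torque": the same for the moment, N m; "grip_width": opening from 0.0 (shut) to 1.0 (fully open); "grasp_force": force on a finger pad.
Only numpy, scipy, OpenCV 4.12 (cv2) and the standard library are available. Lean on these libraries where they do the work, as an engineer would, in place of code of your own. Each camera call takes 0.05 s, during which the arm holds its last target. There are 200 camera calls.

## Working session

There is one attempt and no reset: what is moved stays moved. The work goes in short steps, Python scripts to look and compute and a tool call to move; the robot and the scene stay as the last step left them, time stands still between calls to the robot, and variables do not carry over. Pictures are saved under pics/ and viewed, at most 10 in all, crops included, and the job is handed in when it is done.

Besides the shell and the picture viewer there is one more tool, called in YAML: its name, and indented under it one key for each argument. carry_out: Moves the arm, as the interface text tells. Its arguments: {"type":"object","properties":{"commands":{"type":"array"},"hand":{"type":"number"},"force":{"type":"number"}},"required":["commands"]}

```bash
mkdir -p pics; ls
python3 - <<'E'
from workcell import *
import cv2,numpy as np
a=camera("scene");b=camera("side")
for n,i in(("scene",a),("side",b)): cv2.imwrite(f"pics/{n}0.png",i[:,:,::-1])
for n in("scene","side"):print({k:np.round(v,4).tolist() for k,v in camera_params(n).items()})
print(get_obs())
E
```

```text
pics
{'mtx': [[445.3944, 0.0, 321.8425], [0.0, 445.3944, 242.9248], [0.0, 0.0, 1.0]], 'R': [[-0.8153, -0.5786, -0.0205], [-0.3123, 0.4694, -0.8259], [0.4875, -0.667, -0.5634]], 't': [0.5157, 0.126, 0.78]}
{'mtx': [[476.334, 0.0, 315.074], [0.0, 476.334, 243.3802], [0.0, 0.0, 1.0]], 'R': [[0.9997, 0.0139, 0.0202], [0.0243, -0.6657, -0.7458], [0.0031, 0.7461, -0.6658]], 't': [-0.5071, 0.1539, 0.9661]}
{'clock': 0.1, 'joint_pos': array([ 1.24338062,  0.33280937, -0.064664  ,  1.4608178 ,  0.02158969,
        1.34988988, -0.08846006]), 'joint_velocities': array([ 0.00166408, -0.00072975,  0.00020673, -0.00354763, -0.00080432,
       -0.00067088,  0.0007619 ]), 'tau': array([ 1.89030339e-03, -6.26743197e+01,  4.96953714e-02, -3.92432320e+01,
        1.64520275e-02,  6.90663495e-03, -5.86493286e-06]), 'position': array([ 0.18745997, -0.59589465,  0.23061384]), 'ee_rot': array([ 9.88406528e-01,  1.51829368e-01, -1.20606980e-04, -6.02917875e-04]), 'ft_force': array([ 0.01143544,  0.70959489, -0.06568124]), 'torque': array([-0.002539  , -0.02702839,  0.03564091]), 'grasp_force': 0.0, 'grip_width': 0.9976876716734475}
```

View pics/scene0.png

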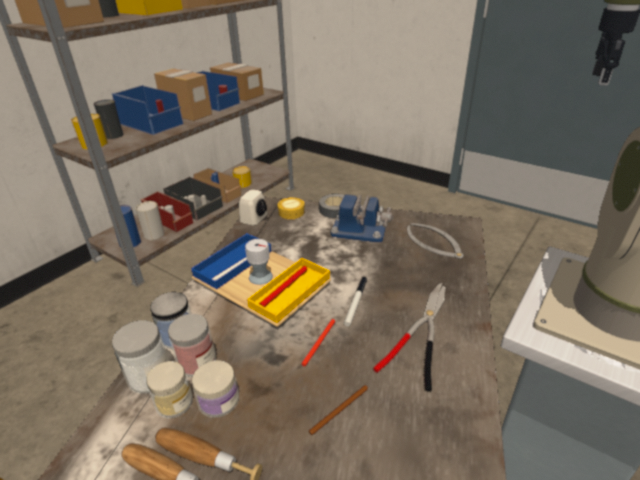

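View pics/side0.png

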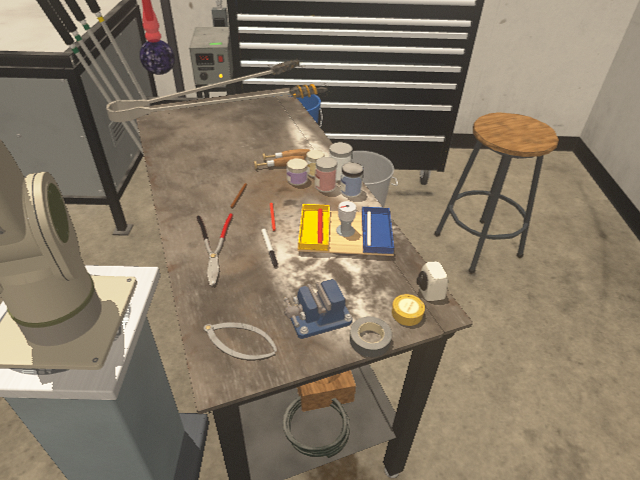

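Scene view: the red rod at (318,342) and the brown rod at (338,410) could each be the cane. The brown one is the look-alike; the plain red one near the white marker (356,300) fits. The blue tray is on the far side (235,262), the yellow one on the near side (290,290), and the cap is at (257,250). I'll confirm this in one crop.

```bash
cat > h.py <<'E'
from workcell import *
import cv2,numpy as np
from scipy.spatial.transform import Rotation as Rn
def bp(P,uv,z):
    d=P["R"].T@np.linalg.solve(P["mtx"],[uv[0],uv[1],1.]);c=-P["R"].T@P["t"]
    return (c+d*(z-c[2])/d[2])
def pj(P,X):
    p=P["mtx"]@(P["R"]@np.array(X,float)+P["t"]);return p[:2]/p[2]
E
python3 - <<'E'
from h import *
a=cv2.imread("pics/scene0.png");b=cv2.imread("pics/side0.png")
c=np.hstack([cv2.resize(a[225:425,180:380],(400,400),interpolation=2),cv2.resize(b[180:280,225:325],(400,400),interpolation=2)])
d=np.hstack([cv2.resize(b[190:270,290:410],(400,266)[:2],interpolation=2)[:200],cv2.resize(b[190:270,290:410],(400,266),interpolation=2)[66:]])
cv2.imwrite("pics/crop.png",np.vstack([c]))
for n,uvs in(("scene",[(334,322),(304,364),(364,280),(349,322)]),("side",[(271,204),(274,230),(264,230),(274,265)])):
    P=camera_params(n)
    for uv,z in zip(uvs,[.004,.004,.0065,.0065]):print(n,uv,bp(P,uv,z).round(4))
P=camera_params("side");print("cap top",bp(P,(347,205),.09),bp(camera_params("scene"),(257,243),.09))
for uv in [(302,206),(330,206),(301,249),(330,250),(362,208),(390,209),(365,251),(394,252)]:print(uv,bp(P,uv,.036).round(4))
E
```

```text
scene (334, 322) [0.3968 0.2954 0.004 ]
scene (304, 364) [0.3838 0.3987 0.004 ]
scene (364, 280) [0.4115 0.17   0.0065]
scene (349, 322) [0.374  0.283  0.0065]
side (271, 204) [0.385  0.3974 0.004 ]
side (274, 230) [0.4012 0.2913 0.004 ]
side (264, 230) [0.3769 0.2874 0.0065]
side (274, 265) [0.4112 0.1649 0.0065]
cap top [0.57672389 0.2872984  0.09      ] [0.58144411 0.27710222 0.09      ]
(302, 206) [0.4686 0.35   0.036 ]
(330, 206) [0.5395 0.3529 0.036 ]
(301, 249) [0.4719 0.1889 0.036 ]
(330, 250) [0.5379 0.1879 0.036 ]
(362, 208) [0.6203 0.3478 0.036 ]
(390, 209) [0.691  0.3466 0.036 ]
(365, 251) [0.6176 0.1874 0.036 ]
(394, 252) [0.6835 0.1864 0.036 ]
```

View pics/crop.png

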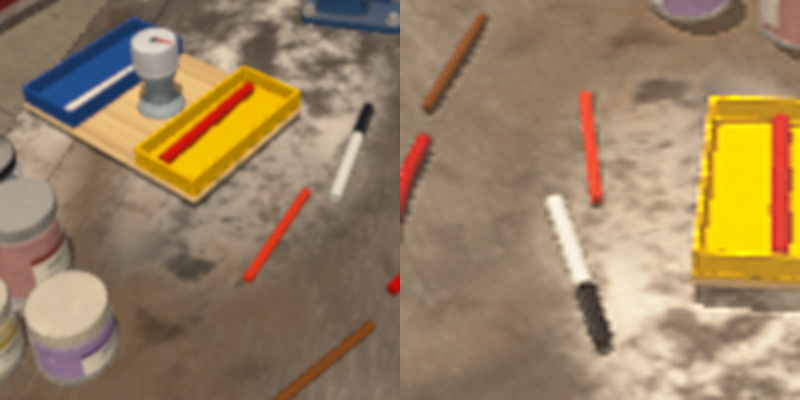

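Crop confirms it: plain red rod, crop (275,235), with the white pen and its black cap beside it; the brown rod is the look-alike. Next, a row planner and the approach.

```bash
cat >> h.py <<'E'
def yawR(y): return Rn.from_quat([np.cos(y/2),np.sin(y/2),0,0])
def plan(wps,step=.036,turn=5.8):
    """wps: x,y,z,yaw of tool x; prints rows in tool axes/units from the measured pose"""
    o=get_obs();p=o["position"];r=Rn.from_quat(o["ee_rot"]);rows=[]
    for w in wps:
        q=np.array(w[:3]);dv=(r.inv()*yawR(w[3])).as_rotvec()
        n=max(1,int(np.ceil(max(np.linalg.norm(q-p)/step,np.degrees(np.linalg.norm(dv))/turn))))
        rt=r;pc=p
        for k in range(n):
            pn=p+(q-p)*(k+1)/n
            s=rt.inv().apply(pn-pc)/.04;t=np.degrees(dv/n)/6
            row=np.r_[s,t].round(2);rows.append((row+0.).tolist())
            pc=pc+rt.apply(row[:3]*.04);rt=rt*Rn.from_rotvec(np.radians(row[3:]*6))
        p,r=pc,rt
    for i in range(0,len(rows),20):print(len(rows[i:i+20]),str(rows[i:i+20]).replace(" ","").replace(".0,",",").replace(".0]","]"))
    return rows
E
python3 - <<'E'
from h import *
P=camera_params("side")
for n,uv,z in (("redm",(320,209),.026),("redm",(320,242),.026),("whc",(368,212),.023),("whc",(369,246),.023)):print(n,bp(P,uv,z).round(4))
plan([(.40,-.40,.23,.5),(.54,-.10,.23,1.0),(.50,.15,.23,1.5),(.40,.29,.22,1.6)])
E
```

```text
redm [0.5144 0.3524 0.026 ]
redm [0.5152 0.2258 0.026 ]
whc [0.6368 0.3488 0.023 ]
whc [0.6302 0.2193 0.023 ]
20 [[0.73,-0.34,0,0,0,-0.21],[0.73,-0.33,0,0,0,-0.21],[0.74,-0.31,0.01,0,0,-0.21],[0.75,-0.29,0,0,0,-0.21],[0.75,-0.28,0,0,0,-0.21],[0.76,-0.26,0,0,0,-0.21],[0.77,-0.24,0,0,0,-0.21],[0.77,-0.23,0.01,0,0,-0.21],[0.77,-0.21,0,0,0,-0.21],[0.67,-0.49,0,0,0,-0.47],[0.69,-0.45,0,0,0,-0.47],[0.71,-0.42,0,0,0,-0.47],[0.74,-0.39,0,0,0,-0.47],[0.75,-0.35,0,0,0,-0.47],[0.76,-0.31,0,0,0,-0.47],[0.78,-0.27,0,0,0,-0.47],[0.8,-0.23,0,0,0,-0.47],[0.8,-0.2,0.01,0,0,-0.47],[0.82,-0.15,0,0,0,-0.47],[0.59,-0.53,0,0,0,-0.6]]
12 [[0.62,-0.49,0,0,0,-0.6],[0.64,-0.46,0,0,0,-0.6],[0.68,-0.41,0,0,0,-0.6],[0.7,-0.37,0,0,0,-0.6],[0.72,-0.32,0,0,0,-0.6],[0.74,-0.28,0,0,0,-0.6],[0.76,-0.23,0,0,0,-0.6],[0.66,-0.55,0.05,0,0,-0.2],[0.67,-0.53,0.05,0,0,-0.2],[0.69,-0.52,0.06,0,0,-0.2],[0.69,-0.51,0.05,0,0,-0.2],[0.71,-0.49,0.05,0,0,-0.2]]
```

carry_out:
  commands:
    - [[0.73,-0.34,0,0,0,-0.21],[0.73,-0.33,0,0,0,-0.21],[0.74,-0.31,0,0,0,-0.21],[0.75,-0.29,0,0,0,-0.21],[0.75,-0.28,0,0,0,-0.21],[0.76,-0.26,0,0,0,-0.21],[0.77,-0.24,0,0,0,-0.21],[0.77,-0.23,0,0,0,-0.21],[0.77,-0.21,0,0,0,-0.21],[0.67,-0.49,0,0,0,-0.47],[0.69,-0.45,0,0,0,-0.47],[0.71,-0.42,0,0,0,-0.47],[0.74,-0.39,0,0,0,-0.47],[0.75,-0.35,0,0,0,-0.47],[0.76,-0.31,0,0,0,-0.47],[0.78,-0.27,0,0,0,-0.47],[0.8,-0.23,0,0,0,-0.47],[0.8,-0.2,0,0,0,-0.47],[0.82,-0.15,0,0,0,-0.47],[0.59,-0.53,0,0,0,-0.6]]
  hand: -0.2
  force: 30

```text
clock: 1.77
position: [0.537, -0.0672, 0.2308]
ee_rot: [0.863, 0.506, 0.0, -0.0]
ft_force: [-0.8, 0.6, -0.1]
grip_width: 0.599
grasp_force: 0.0
```

carry_out:
  commands:
    - [[0.62,-0.49,0,0,0,-0.6],[0.64,-0.46,0,0,0,-0.6],[0.68,-0.41,0,0,0,-0.6],[0.7,-0.37,0,0,0,-0.6],[0.72,-0.32,0,0,0,-0.6],[0.74,-0.28,0,0,0,-0.6],[0.76,-0.23,0,0,0,-0.6],[0.66,-0.55,0.05,0,0,-0.2],[0.67,-0.53,0.05,0,0,-0.2],[0.69,-0.52,0.06,0,0,-0.2],[0.69,-0.51,0.05,0,0,-0.2],[0.71,-0.49,0.05,0,0,-0.2],[0,0,0,0,0,0],[0,0,0,0,0,0]]

```text
clock: 2.93
position: [0.3988, 0.2912, 0.2208]
ee_rot: [0.694, 0.72, -0.0, 0.0]
ft_force: [0.1, -1.3, -0.1]
grip_width: 0.603
grasp_force: 0.0
```

Run:
```python
from h import *
P=camera_params("wrist");i=camera("wrist")
cv2.imwrite("pics/w1.png",i[:,:,::-1]);o=get_obs();print(o["position"],o["ee_rot"],o["joint_pos"].round(2),o["grip_width"])
import pickle;pickle.dump(P,open("w1.pkl","wb"))
for X in [(.391,.345,.004),(.393,.226,.0065),(.579,.269,.09),(.504,.27,.036)]:print(X,pj(P,X).round())
```

```text
[0.40002901 0.28979882 0.22066458] [ 6.95497127e-01  7.18528808e-01 -2.66327006e-04  1.63391582e-04] [ 0.14  0.13 -0.91  1.77  0.11  1.29 -0.77] 0.5966575228554732
(0.391, 0.345, 0.004) [321. 154.]
(0.393, 0.226, 0.0065) [320. 270.]
(0.579, 0.269, 0.09) [551. 266.]
(0.504, 0.27, 0.036) [438. 242.]
```

View pics/w1.png

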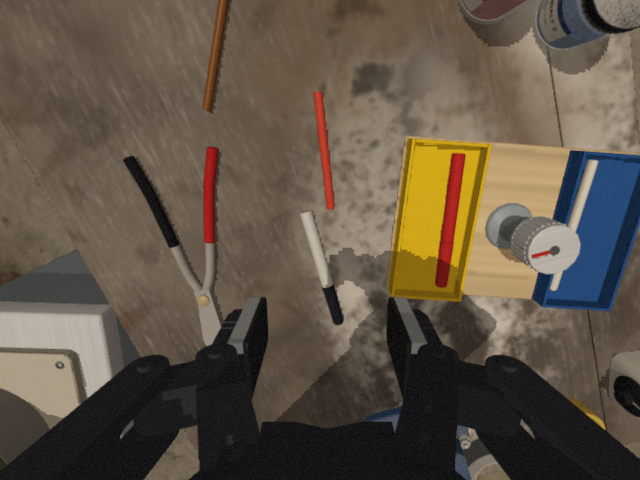

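The wrist view shows the red cane from (318,93) to (331,208) and the white marker from (307,212) to (339,323). The red pen lies on the spindle side of the yellow tray, the white cane on the spindle side of the blue tray, and the cap top is at (552,246).

Run:
```python
from h import *
import pickle;P=pickle.load(open("w1.pkl","rb"))
for n,uv,z in [("cane",(318,93),.004),("cane",(331,208),.004),("mk",(307,212),.0065),("mk",(339,323),.0065),("yel",(406,138),.036),("yel",(489,144),.036),("yel",(462,301),.036),("blu",(570,151),.036),("blu",(610,309),.036),("blu",(535,304),.036),("whc",(593,162),.023),("whc",(555,290),.023),("rm",(458,155),.026),("rm",(442,286),.026),("cap",(552,246),.092)]:print(n,bp(P,uv,z).round(4))
c=(bp(P,(318,93),.004)+bp(P,(331,208),.004))/2
d=bp(P,(318,93),.004)-bp(P,(331,208),.004);y=np.arctan2(d[1],d[0]);print(c,y)
plan([(c[0],c[1],.08,y),(c[0],c[1],.002,y)])
```

```text
cane [0.3863 0.3991 0.004 ]
cane [0.4024 0.2923 0.004 ]
mk [0.3785 0.2879 0.0065]
mk [0.4162 0.164  0.0065]
yel [0.4642 0.3629 0.036 ]
yel [0.5368 0.3605 0.036 ]
yel [0.5355 0.2098 0.036 ]
blu [0.6085 0.3571 0.036 ]
blu [0.6847 0.2063 0.036 ]
blu [0.6086 0.2091 0.036 ]
whc [0.6403 0.3477 0.023 ]
whc [0.6342 0.2193 0.023 ]
rm [0.5148 0.3497 0.026 ]
rm [0.5171 0.2209 0.026 ]
cap [0.575  0.2868 0.092 ]
[0.39437969 0.34568888 0.004     ] 1.7203533337941637
8 [[0.28,-0.02,0.7,0,0,-0.22],[0.28,-0.01,0.71,0,0,-0.22],[0.28,-0.01,0.7,0,0,-0.22],[0.28,0,0.7,0,0,-0.22],[0.29,0.01,0.71,0,0,-0.22],[0,0,0.65,0,0,-0.01],[0,0,0.65,0,0,-0.01],[0,0,0.65,0,0,-0.01]]
```

carry_out:
  commands:
    - [[0.28,-0.02,0.7,0,0,-0.22],[0.28,-0.01,0.71,0,0,-0.22],[0.28,-0.01,0.7,0,0,-0.22],[0.28,0,0.7,0,0,-0.22],[0.29,0.01,0.71,0,0,-0.22],[0,0,0.65,0,0,0],[0,0,0.65,0,0,0],[0,0,0.6,0,0,0],[0,0,0.04,0,0,0],[0,0,0,0,0,0]]

```text
clock: 3.82
position: [0.3948, 0.3445, 0.0015]
ee_rot: [0.654, 0.756, -0.001, -0.0]
ft_force: [-0.1, 0.6, 0.8]
grip_width: 0.602
grasp_force: 0.0
```

carry_out:
  commands:
    - [[0,0,0,0,0,0],[0,0,0,0,0,0],[0,0,0,0,0,0],[0,0,0,0,0,0],[0,0,0,0,0,0],[0,0,0,0,0,0],[0,0,0,0,0,0],[0,0,0,0,0,0]]
  hand: 1
  force: 30

```text
clock: 4.48
position: [0.3956, 0.3463, 0.0038]
ee_rot: [0.654, 0.757, 0.001, 0.001]
ft_force: [-0.9, -0.8, 5.8]
grip_width: 0.069
grasp_force: 31.2
```

carry_out:
  commands:
    - [[0,0,-0.4,0,0,0],[0,0,-0.8,0,0,0],[0,0,-0.9,0,0,0],[0,0,-0.9,0,0,0],[0,0,0,0,0,0]]

```text
clock: 4.9
position: [0.3968, 0.3488, 0.1295]
ee_rot: [0.653, 0.757, 0.005, 0.001]
ft_force: [0.2, 1.0, 0.4]
grip_width: 0.068
grasp_force: 30.3
```

Run:
```python
from h import *
o=get_obs();print(o["position"],o["grip_width"],o["grasp_force"])
P=camera_params("wrist");cv2.imwrite("pics/w2.png",camera("wrist")[:,:,::-1])
plan([(.662,.285,.15,1.55),(.662,.285,.05,1.55),(.662,.285,.029,1.55)])
```

```text
[0.39683805 0.34882951 0.12945952] 0.06826144181511366 30.31095027923584
12 [[-0.31,0.79,-0.07,0.01,0,0.2],[-0.3,0.8,-0.07,0.01,0,0.2],[-0.28,0.81,-0.07,0.01,0,0.2],[-0.27,0.81,-0.07,0.01,0,0.2],[-0.24,0.82,-0.07,0.01,0,0.2],[-0.23,0.82,-0.08,0.01,0,0.2],[-0.22,0.82,-0.07,0.01,0,0.2],[-0.19,0.83,-0.08,0.01,0,0.2],[0,0,0.83,-0.01,-0.01,0],[-0.01,0,0.84,-0.01,-0.01,0],[0,0.01,0.83,-0.01,-0.01,0],[0,0,0.53,0.01,0,0]]
```

View pics/w2.png

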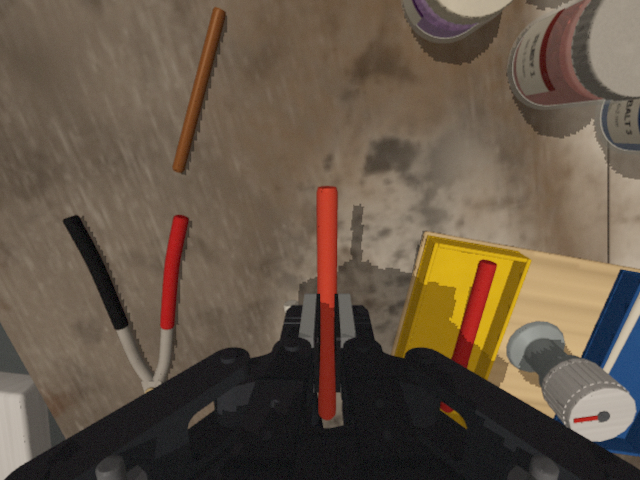

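The cane is gripped and in line with the tool, from (327,188) to (327,415). I'm carrying it over the blue tray.

carry_out:
  commands:
    - [[-0.31,0.79,-0.07,0,0,0.2],[-0.3,0.8,-0.07,0,0,0.2],[-0.28,0.81,-0.07,0,0,0.2],[-0.27,0.81,-0.07,0,0,0.2],[-0.24,0.82,-0.07,0,0,0.2],[-0.23,0.82,-0.08,0,0,0.2],[-0.22,0.82,-0.07,0,0,0.2],[-0.19,0.83,-0.08,0,0,0.2],[0,0,0,0,0,0],[0,0,0,0,0,0],[0,0,0,0,0,0]]

```text
clock: 5.87
position: [0.6594, 0.2839, 0.1446]
ee_rot: [0.714, 0.7, -0.001, -0.001]
ft_force: [-0.2, 0.5, -0.5]
grip_width: 0.07
grasp_force: 30.3
```

Run:
```python
from h import *
o=get_obs();print(o["position"],o["grip_width"],o["grasp_force"])
P=camera_params("wrist");cv2.imwrite("pics/w3.png",camera("wrist")[:,:,::-1])
plan([(.663,.285,.06,1.55),(.663,.285,.029,1.55)])
```

```text
[0.65941751 0.28391881 0.14462084] 0.0699925952952409 30.304638147354126
4 [[0.01,0.03,0.71,0,0,0.01],[0,0.04,0.71,0,0,0.01],[0.01,0.03,0.71,0,0,0.01],[0,0,0.77,-0.01,0,-0.01]]
```

View pics/w3.png

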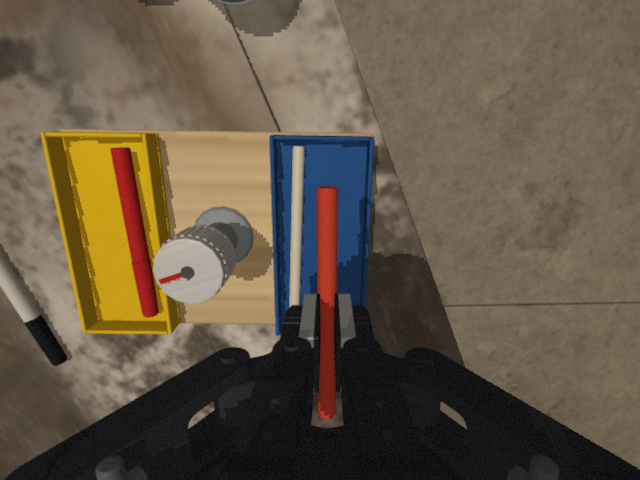

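Run:
```python
from h import *
P=camera_params("wrist")
for n,uv,z in [("bL",(273,138),.036),("bR",(374,138),.036),("bL2",(277,332),.036),("wc",(298,148),.023),("wc",(294,300),.023),("yL",(45,134),.036),("yR",(157,134),.036),("yL",(84,331),.036),("yR",(176,331),.036),("rm",(121,150),.026),("rm",(150,315),.026),("cap",(190,271),.092),("cane tip",(327,188),.146)]:print(n,bp(P,uv,z).round(4))
```

```text
bL [0.624 0.356 0.036]
bR [0.6911 0.3547 0.036 ]
bL2 [0.6178 0.2097 0.036 ]
wc [0.6393 0.3487 0.023 ]
wc [0.631  0.2307 0.023 ]
yL [0.473  0.3615 0.036 ]
yR [0.5473 0.3601 0.036 ]
yL [0.4662 0.2134 0.036 ]
yR [0.5385 0.212  0.036 ]
rm [0.5159 0.3498 0.026 ]
rm [0.5149 0.2211 0.026 ]
cap [0.5794 0.2843 0.092 ]
cane tip [0.6597 0.3392 0.146 ]
```

The cane hangs over the free half of the blue tray: the white cane is at (297,230) and the far wall at (370,230). I'm lowering it and opening slightly.

carry_out:
  commands:
    - [[0.01,0.04,0.71,0,0,0.03],[0,0.04,0.71,0,0,0.03],[0.01,0.04,0.71,0,0,0.03],[0,0,0.4,0,0,0],[0,0,0.37,0,0,0],[0,0,0,0,0,0],[0,0,0,0,0,0]]

```text
clock: 6.5
position: [0.6648, 0.2846, 0.0301]
ee_rot: [0.718, 0.697, -0.0, -0.0]
ft_force: [0.1, -0.4, 0.4]
grip_width: 0.07
grasp_force: 30.3
```

carry_out:
  commands:
    - [[0,0,0,0,0,0],[0,0,0,0,0,0],[0,0,0,0,0,0],[0,0,0,0,0,0]]
  hand: 0.62

```text
clock: 6.83
position: [0.6656, 0.2845, 0.0308]
ee_rot: [0.718, 0.696, 0.001, 0.0]
ft_force: [-0.7, 0.8, -0.1]
grip_width: 0.193
grasp_force: 0.0
```

carry_out:
  commands:
    - [[0,0,-0.3,0,0,0],[0,0,-0.9,0,0,0],[0,0,-0.9,0,0,0],[0,0,-0.9,0,0,0],[0,0,0,0,0,0]]

```text
clock: 7.25
position: [0.6678, 0.2864, 0.1598]
ee_rot: [0.718, 0.696, 0.006, 0.002]
ft_force: [0.3, 1.2, 0.8]
grip_width: 0.188
grasp_force: 0.0
```

Run:
```python
from h import *
o=get_obs();print(o["position"])
cv2.imwrite("pics/w4.png",camera("wrist")[:,:,::-1])
a=np.array([.3785,.2879]);b=np.array([.4162,.164]);a2=np.array([.376,.285]);b2=np.array([.4112,.1675]);c=(a+b+a2+b2)/4;d=a-b;y=np.arctan2(d[1],d[0]);print(c,y)
plan([(.55,.25,.15,y),(c[0],c[1],.10,y),(c[0],c[1],.035,y),(c[0],c[1],.003,y)])
```

```text
[0.66775522 0.2864266  0.15982437]
[0.395475 0.2261  ] 1.866172929611881
12 [[-0.25,-0.72,0.03,0.02,-0.01,-0.78],[-0.18,-0.75,0.03,0.02,-0.01,-0.78],[-0.13,-0.75,0.04,0.02,-0.01,-0.78],[-0.06,-0.76,0.04,0.02,-0.01,-0.78],[0.11,-0.77,0.25,0,0,0],[0.11,-0.78,0.25,0,0,0],[0.11,-0.77,0.25,0,0,0],[0.12,-0.78,0.25,0,0,0],[0.11,-0.77,0.25,0,0,0],[0,0,0.81,0,0.01,0],[0,0,0.81,0,0.01,0],[0,0,0.8,-0.01,-0.01,0.01]]
```

View pics/w4.png

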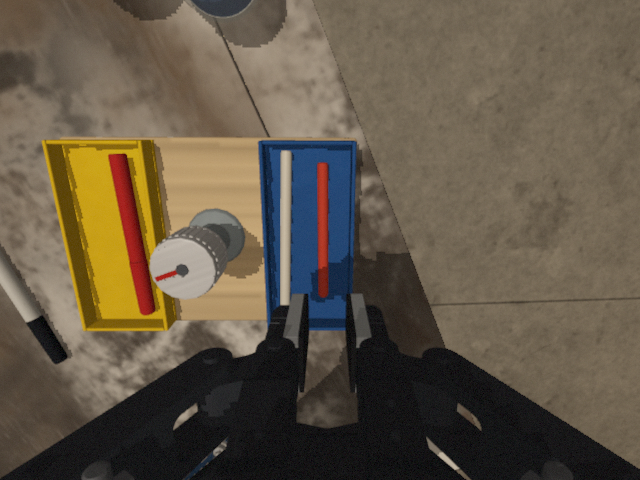

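The red cane lies flat in the blue tray, (323,165) to (323,298). Next, the marker.

carry_out:
  commands:
    - [[-0.25,-0.72,0.03,0,0,-0.78],[-0.18,-0.75,0.03,0,0,-0.78],[-0.13,-0.75,0.04,0,0,-0.78],[-0.06,-0.76,0.04,0,0,-0.78],[0.11,-0.77,0.25,0,0,0],[0.11,-0.78,0.25,0,0,0],[0.11,-0.77,0.25,0,0,0],[0.12,-0.78,0.25,0,0,0],[0.11,-0.77,0.25,0,0,0],[0,0,0,0,0,0],[0,0,0,0,0,0]]
  hand: -0.1

```text
clock: 8.22
position: [0.3924, 0.2238, 0.0938]
ee_rot: [0.595, 0.804, -0.001, 0.001]
ft_force: [0.9, -0.1, 0.0]
grip_width: 0.552
grasp_force: 0.0
```

Run:
```python
from h import *
o=get_obs();print(o["position"])
y=1.866
plan([(.3955,.2261,.035,y),(.3955,.2261,.0035,y)])
```

```text
[0.39240155 0.22380349 0.09384884]
3 [[0.02,0.05,0.74,0,0.01,0.01],[0.02,0.04,0.73,0,0.01,0.01],[0,0,0.79,0,0,0]]
```

carry_out:
  commands:
    - [[0.02,0.05,0.74,0,0,0],[0.02,0.04,0.73,0,0,0],[0,0,0.4,0,0,0],[0,0,0.35,0,0,0],[0,0,0,0,0,0]]

```text
clock: 8.63
position: [0.3962, 0.2269, 0.0033]
ee_rot: [0.595, 0.804, -0.001, -0.001]
ft_force: [-0.4, -0.0, -1.1]
grip_width: 0.553
grasp_force: 0.0
```

carry_out:
  commands:
    - [[0,0,0,0,0,0],[0,0,0,0,0,0],[0,0,0,0,0,0],[0,0,0,0,0,0],[0,0,0,0,0,0],[0,0,0,0,0,0],[0,0,0,0,0,0]]
  hand: 1
  force: 25

```text
clock: 9.22
position: [0.3976, 0.2277, 0.0065]
ee_rot: [0.595, 0.804, 0.001, 0.001]
ft_force: [-0.0, -0.3, 7.4]
grip_width: 0.113
grasp_force: 27.5
```

carry_out:
  commands:
    - [[0,0,-0.4,0,0,0],[0,0,-0.8,0,0,0],[0,0,-0.8,0,0,0],[0,0,-0.4,0,0,0],[0,0,0,0,0,0]]

```text
clock: 9.63
position: [0.3986, 0.2283, 0.1051]
ee_rot: [0.595, 0.804, 0.002, 0.002]
ft_force: [1.3, 0.0, -0.4]
grip_width: 0.109
grasp_force: 26.6
```

Run:
```python
from h import *
o=get_obs();print(o["position"])
plan([(.490,.286,.11,1.545)])
```

```text
[0.39864203 0.22831193 0.10506538]
4 [[0.18,0.65,-0.03,0.02,0,0.77],[0.23,0.64,-0.02,0.02,0,0.77],[0.28,0.61,-0.03,0.02,0,0.77],[0.33,0.59,-0.04,0.02,0,0.77]]
```

carry_out:
  commands:
    - [[0.18,0.65,-0.03,0,0,0.77],[0.23,0.64,-0.02,0,0,0.77],[0.28,0.61,-0.03,0,0,0.77],[0.33,0.59,-0.04,0,0,0.77],[0,0,0,0,0,0],[0,0,0,0,0,0],[0,0,0,0,0,0]]

```text
clock: 10.22
position: [0.4871, 0.2849, 0.1054]
ee_rot: [0.716, 0.698, -0.001, -0.0]
ft_force: [0.8, -0.0, -0.1]
grip_width: 0.117
grasp_force: 26.7
```

Run:
```python
from h import *
o=get_obs();print(o["position"])
cv2.imwrite("pics/w5.png",camera("wrist")[:,:,::-1])
plan([(.490,.286,.06,1.545),(.490,.286,.037,1.545)])
```

```text
[0.48708576 0.28487468 0.10541228]
3 [[0.02,0.04,0.57,0,0,0],[0.02,0.03,0.57,0,0,0],[0,0,0.57,-0.01,0.01,0.01]]
```

View pics/w5.png

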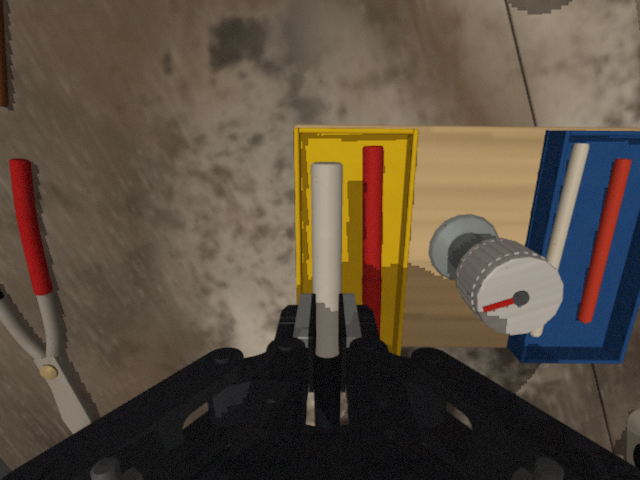

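The pen hangs over the free half of the yellow tray: wall at (302,240), red marker at (372,240).

carry_out:
  commands:
    - [[0.02,0.05,0.57,0,0,0],[0.02,0.04,0.57,0,0,0],[0,0,0.3,0,0,0],[0,0,0.27,0,0,0],[0,0,0,0,0,0],[0,0,0,0,0,0]]

```text
clock: 10.77
position: [0.4913, 0.2865, 0.0379]
ee_rot: [0.716, 0.698, -0.0, -0.0]
ft_force: [0.8, -0.1, 0.8]
grip_width: 0.112
grasp_force: 26.7
```

carry_out:
  commands:
    - [[0,0,0,0,0,0],[0,0,0,0,0,0],[0,0,0,0,0,0],[0,0,0,0,0,0]]
  hand: 0.5

```text
clock: 11.1
position: [0.4918, 0.2867, 0.0383]
ee_rot: [0.716, 0.698, 0.0, 0.0]
ft_force: [0.2, 0.4, -0.4]
grip_width: 0.254
grasp_force: 0.0
```

carry_out:
  commands:
    - [[0,0,-0.3,0,0,0],[0,0,-0.9,0,0,0],[0,0,-0.9,0,0,0],[0,0,-0.9,0,0,0],[0,0,0,0,0,0]]

```text
clock: 11.52
position: [0.4939, 0.2892, 0.1657]
ee_rot: [0.716, 0.698, 0.005, 0.001]
ft_force: [0.7, 0.4, 0.6]
grip_width: 0.247
grasp_force: 0.0
```

Run:
```python
from h import *
o=get_obs();print(o["position"],o["joint_pos"].round(2))
cv2.imwrite("pics/w6.png",camera("wrist")[:,:,::-1])
```

```text
[0.49385895 0.28918681 0.16572526] [ 0.11  0.39 -0.88  1.66  0.32  1.23 -0.86]
```

View pics/w6.png

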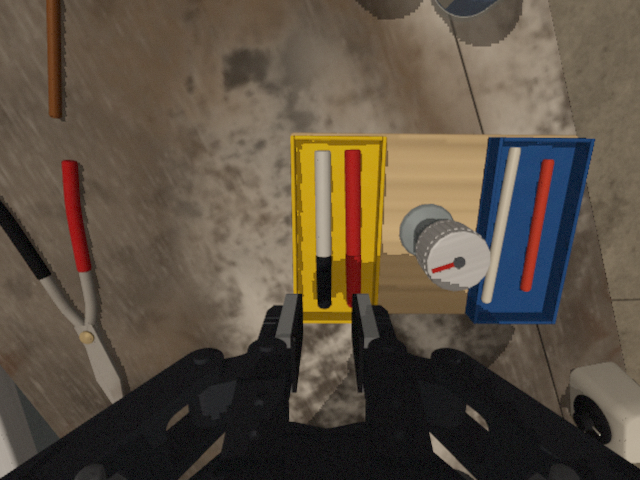

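Both strays are down inside their trays: the white pen at (323,230) in yellow, the red cane at (537,225) in blue. Next I locate the cap (top at (460,262)) and wind the wrist counter-clockwise so one long clockwise stroke is possible.

Run:
```python
from h import *
P=camera_params("wrist")
c=bp(P,(460,262),.092);print(c,bp(P,(426,231),.02))
i=cv2.imread("pics/w6.png")
g=cv2.cvtColor(i,cv2.COLOR_BGR2GRAY)
for t in (165,185):
    m=(g[205:305,410:510]>t).astype(np.uint8);hsv=cv2.cvtColor(i[205:305,410:510],cv2.COLOR_BGR2HSV);m&=(hsv[...,1]<30).astype(np.uint8)
    n,l,s,ce=cv2.connectedComponentsWithStats(m);k=1+np.argmax(s[1:,4]);print(s[k]+np.r_[410,205,0,0,0])
    e=cv2.fitEllipse(max(cv2.findContours((l==k).astype(np.uint8),0,2)[0],key=len));u=np.array(e[0])+[410,205];print(u,e[1],bp(P,u,.092))
plan([(.578,.286,.16,4.3)])
```

```text
[0.57628838 0.28356286 0.092     ] [0.5742332  0.28394471 0.02      ]
[428 232  56  42 916]
[452.0084343  247.51635742] (23.29248809814453, 66.15226745605469) [0.57055453 0.29324748 0.092     ]
[435 243   3   4   5]
[436.25 244.25] (0.7071067690849304, 7833.453125) [0.56067521 0.29563927 0.092     ]
20 [[0,0.08,0,0,0,-0.94],[-0.01,0.07,0.01,0,0,-0.94],[-0.01,0.08,0,0,0,-0.94],[-0.02,0.07,0,0,0,-0.94],[-0.03,0.07,0,0,0,-0.94],[-0.04,0.06,0.01,0,0,-0.94],[-0.04,0.07,0,0,0,-0.94],[-0.05,0.06,0,0,0,-0.94],[-0.05,0.05,0,0,0,-0.94],[-0.06,0.05,0.01,0,0,-0.94],[-0.06,0.04,0,0,0,-0.94],[-0.07,0.03,0,0,0,-0.94],[-0.07,0.03,0.01,0,0,-0.94],[-0.07,0.03,0,0,0,-0.94],[-0.08,0.01,0,0,0,-0.94],[-0.07,0.01,0,0,0,-0.94],[-0.08,0,0.01,0,0,-0.94],[-0.07,-0.01,0,0,0,-0.94],[-0.08,-0.02,0,0,0,-0.94],[-0.07,-0.02,0,0,0,-0.94]]
8 [[-0.07,-0.03,0.01,0,0,-0.94],[-0.07,-0.03,0,0,0,-0.94],[-0.06,-0.05,0,0,0,-0.94],[-0.06,-0.04,0.01,0,0,-0.94],[-0.05,-0.06,0,0,0,-0.94],[-0.05,-0.06,0,0,0,-0.94],[-0.04,-0.06,0,0,0,-0.94],[-0.04,-0.07,0.01,0,0,-0.94]]
```

carry_out:
  commands:
    - [[-0.03,0.7,0,0,0,-0.3],[-0.03,0.7,0,0,0,-0.3],[0,0.68,0,0,0,-0.3],[0,0,0,0,0,-0.95],[0,0,0,0,0,-0.95],[0,0,0,0,0,-0.95],[0,0,0,0,0,-0.95],[0,0,0,0,0,-0.95],[0,0,0,0,0,-0.95],[0,0,0,0,0,-0.95],[0,0,0,0,0,-0.95],[0,0,0,0,0,-0.95],[0,0,0,0,0,-0.95],[0,0,0,0,0,-0.95],[0,0,0,0,0,-0.95],[0,0,0,0,0,-0.95]]
  hand: -0.6
  force: 60

```text
clock: 12.9
position: [0.5744, 0.2843, 0.1574]
ee_rot: [0.102, 0.995, -0.0, -0.0]
ft_force: [-0.2, -0.2, 0.2]
grip_width: 0.8
grasp_force: 0.0
```

carry_out:
  commands:
    - [[0,0,0,0,0,-0.95],[0,0,0,0,0,-0.95],[0,0,0,0,0,-0.95],[0,0,0,0,0,-0.95],[0,0,0,0,0,-0.95],[0,0,0,0,0,-0.95],[0,0,0,0,0,-0.95],[0,0,0,0,0,-0.95],[0,0,0,0,0,-0.95],[0,0,0,0,0,-0.95],[0,0,0,0,0,-0.95],[0,0,0,0,0,-0.95],[0,0,0,0,0,-0.95],[0,0,0,0,0,0],[0,0,0,0,0,0],[0,0,0,0,0,0]]

```text
clock: 14.23
position: [0.5745, 0.2845, 0.1575]
ee_rot: [-0.514, 0.858, -0.0, -0.0]
ft_force: [0.9, -0.3, -0.2]
grip_width: 0.801
grasp_force: 0.0
```

Run:
```python
from h import *
o=get_obs();q=o["ee_rot"];print(o["position"],o["joint_pos"].round(2),2*np.arctan2(q[1],q[0]),o["grip_width"])
P=camera_params("wrist");i=camera("wrist");cv2.imwrite("pics/w7.png",i[:,:,::-1]);print(pj(P,(.577,.285,.092)),pj(P,(.577,.285,.06)),pj(P,(.577,.306,.092)))
plan([(.577,.285,.10,4.3),(.577,.285,.058,4.3)])
```

```text
[0.57454067 0.28449358 0.15754642] [ 0.3   0.79 -1.29  1.46  0.76  1.45  1.65] 4.222302669120928 0.8011751722387555
[322.85346993 263.63523561] [323.32158449 247.37947955] [338.76328238 291.41054273]
4 [[-0.02,-0.02,0.72,0,0,-0.37],[-0.02,-0.03,0.72,0,0,-0.37],[0,0,0.53,0,0,0],[0,0,0.52,0,0,0]]
```

View pics/w7.png

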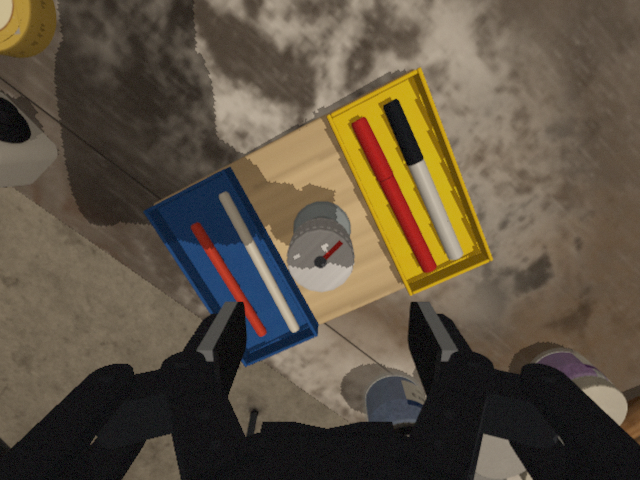

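The wrist view shows the cap top at (320,262), about 3 px from where I predicted it, with its index line pointing to (342,242). All four sticks are down in their trays.

Run:
```python
from h import *
P=camera_params("wrist");c=bp(P,(320,262),.0925);t=bp(P,(342,242),.0925);print(c,t,np.arctan2(*(t-c)[[1,0]]))
plan([(c[0],c[1],.10,4.22),(c[0],c[1],.058,4.22)])
```

```text
[0.57800852 0.28312542 0.0925    ] [0.56035909 0.27810926 0.0925    ] -2.864683730693359
4 [[-0.01,-0.05,0.72,0,0,0.01],[0,-0.04,0.72,0,0,0.01],[0,0,0.53,0,0,0],[0,0,0.52,0,0,0]]
```

carry_out:
  commands:
    - [[-0.01,-0.04,0.72,0,0,0],[-0.01,-0.04,0.72,0,0,0],[0,0,0.53,0,0,0],[0,0,0.52,0,0,0],[0,0,0,0,0,0],[0,0,0,0,0,0]]

```text
clock: 14.78
position: [0.5775, 0.2836, 0.0578]
ee_rot: [-0.515, 0.857, 0.0, -0.001]
ft_force: [0.3, 0.0, 0.3]
grip_width: 0.802
grasp_force: 0.0
```

carry_out:
  commands:
    - [[0,0,0,0,0,0],[0,0,0,0,0,0],[0,0,0,0,0,0],[0,0,0,0,0,0],[0,0,0,0,0,0],[0,0,0,0,0,0]]
  hand: 1
  force: 50

```text
clock: 15.28
position: [0.579, 0.2841, 0.0602]
ee_rot: [-0.515, 0.857, -0.0, 0.001]
ft_force: [0.6, -1.1, 5.5]
grip_width: 0.472
grasp_force: 49.6
```

```bash
cat >> h.py <<'E'
def st():
    o=get_obs();q=o["ee_rot"];print(o["position"].round(4),"yaw",round(2*np.arctan2(q[1],q[0])%(2*np.pi),3),"F",o["ft_force"].round(1),"T",o["torque"].round(3),"w",round(o["grip_width"],3),"g",round(o["grasp_force"],1),o["joint_pos"].round(2),"t",round(o["clock"],2))
E
python3 -c "from h import *;st()"
```

```text
[0.579  0.2841 0.0602] yaw 4.225 F [ 0.6 -1.1  5.5] T [-0.207 -0.079 -0.009] w 0.472 g 49.6 [ 0.27  0.88 -1.21  1.54  0.85  1.31  1.61] t 15.28
```

carry_out:
  commands:
    - [[0,0,0,0,0,0.5],[0,0,0.003,0,0,0.8],[0,0,0.003,0,0,0.8],[0,0,0.003,0,0,0.8],[0,0,0.003,0,0,0.8],[0,0,0.003,0,0,0.8],[0,0,0,0,0,0.5],[0,0,0,0,0,0]]

```text
clock: 15.95
position: [0.5794, 0.2838, 0.0597]
ee_rot: [-0.274, 0.962, -0.0, 0.002]
ft_force: [0.7, -2.2, 6.6]
grip_width: 0.471
grasp_force: 49.7
```

```bash
python3 -c "from h import *;st()"
```

```text
[0.5794 0.2838 0.0597] yaw 3.697 F [ 0.7 -2.2  6.6] T [-0.365 -0.314 -0.074] w 0.471 g 49.7 [ 0.24  0.83 -1.13  1.54  0.77  1.27  1.12] t 15.95
```

carry_out:
  commands:
    - [[0,0,0,0,0,0.5],[0,0,0.003,0,0,0.8],[0,0,0.003,0,0,0.8],[0,0,0.003,0,0,0.8],[0,0,0.003,0,0,0.8],[0,0,0.003,0,0,0.8],[0,0,0.003,0,0,0.8],[0,0,0.003,0,0,0.8],[0,0,0.003,0,0,0.8],[0,0,0,0,0,0.5],[0,0,0,0,0,0]]

```text
clock: 16.87
position: [0.5795, 0.2831, 0.0588]
ee_rot: [0.11, 0.994, -0.0, 0.002]
ft_force: [0.2, -4.1, 7.1]
grip_width: 0.475
grasp_force: 49.9
```

```bash
python3 -c "from h import *;st()"
```

```text
[0.5795 0.2831 0.0588] yaw 2.922 F [ 0.2 -4.1  7.1] T [-1.042 -0.124 -0.056] w 0.475 g 49.9 [ 0.17  0.75 -1.    1.55  0.66  1.21  0.4 ] t 16.87
```

carry_out:
  commands:
    - [[0,0,0.002,0,0,0.6],[0,0,0.003,0,0,0.8],[0,0,0.003,0,0,0.8],[0,0,0.003,0,0,0.8],[0,0,0.002,0,0,0.6],[0,0,0,0,0,0]]

```text
clock: 17.37
position: [0.5794, 0.2828, 0.0584]
ee_rot: [0.294, 0.956, -0.0, 0.002]
ft_force: [-1.4, -5.0, 9.6]
grip_width: 0.474
grasp_force: 50.0
```

carry_out:
  commands:
    - [[0,0,0.002,0,0,0.5],[0,0,0.002,0,0,0.5],[0,0,0.002,0,0,0.5],[0,0,0.002,0,0,0.5],[0,0,0,0,0,0]]

```text
clock: 17.78
position: [0.5793, 0.2827, 0.0581]
ee_rot: [0.392, 0.92, -0.0, 0.002]
ft_force: [-1.8, -7.3, 10.9]
grip_width: 0.475
grasp_force: 50.2
```

```bash
python3 -c "from h import *;st()"
```

```text
[0.5793 0.2827 0.0581] yaw 2.336 F [-1.8 -7.3 10.9] T [-1.605  0.355 -0.047] w 0.475 g 50.2 [ 0.11  0.7  -0.9   1.55  0.58  1.17 -0.13] t 17.78
```

carry_out:
  commands:
    - [[0,0,0.002,0,0,0.5],[0,0,0.002,0,0,0.5],[0,0,0.002,0,0,0.5],[0,0,0.002,0,0,0.5],[0,0,0,0,0,0]]

```text
clock: 18.2
position: [0.5785, 0.2836, 0.0578]
ee_rot: [0.485, 0.875, 0.0, 0.002]
ft_force: [-2.4, -6.8, 11.8]
grip_width: 0.474
grasp_force: 50.6
```

```bash
python3 -c "from h import *;st()"
```

```text
[0.5785 0.2836 0.0578] yaw 2.13 F [-2.4 -6.8 11.8] T [-1.366  0.701  1.467] w 0.474 g 50.6 [ 0.09  0.68 -0.86  1.55  0.55  1.16 -0.33] t 18.2
```

Torque jumped to +1.5 N m, so the cap is at the stop, perhaps with some slip in the grip. I'll ease back a little and feel for the stop again in small steps.

carry_out:
  commands:
    - [[0,0,0,0,0,-0.5],[0,0,-0.002,0,0,-0.5],[0,0,-0.002,0,0,-0.5],[0,0,0,0,0,0],[0,0,0,0,0,0]]

```text
clock: 18.62
position: [0.5785, 0.2836, 0.058]
ee_rot: [0.414, 0.91, 0.0, 0.001]
ft_force: [-4.6, -5.6, 12.2]
grip_width: 0.474
grasp_force: 50.6
```

```bash
python3 -c "from h import *;st()"
```

```text
[0.5785 0.2836 0.058 ] yaw 2.288 F [-4.6 -5.6 12.2] T [-1.15   0.897  0.059] w 0.474 g 50.6 [ 0.11  0.69 -0.89  1.55  0.57  1.17 -0.18] t 18.62
```

carry_out:
  commands:
    - [[0,0,0.002,0,0,0.25],[0,0,0.002,0,0,0.25],[0,0,0,0,0,0.25],[0,0,0,0,0,0.25],[0,0,0,0,0,0],[0,0,0,0,0,0]]
  force: 70

```text
clock: 19.12
position: [0.5785, 0.2836, 0.0579]
ee_rot: [0.461, 0.887, 0.0, 0.001]
ft_force: [-4.4, -7.8, 13.7]
grip_width: 0.468
grasp_force: 69.0
```

```bash
python3 -c "from h import *;st()"
```

```text
[0.5785 0.2836 0.0579] yaw 2.183 F [-4.4 -7.8 13.7] T [-1.294  0.885  0.406] w 0.468 g 69.0 [ 0.09  0.69 -0.87  1.55  0.56  1.16 -0.28] t 19.12
```

carry_out:
  commands:
    - [[0,0,0,0,0,0.15],[0,0,0,0,0,0],[0,0,0,0,0,0]]

```text
clock: 19.37
position: [0.5786, 0.2836, 0.0579]
ee_rot: [0.468, 0.884, 0.0, 0.001]
ft_force: [-4.6, -6.0, 13.2]
grip_width: 0.467
grasp_force: 69.0
```

```bash
python3 -c "from h import *;st()"
```

```text
[0.5786 0.2836 0.0579] yaw 2.168 F [-4.6 -6.  13.2] T [-1.277  0.897  0.669] w 0.467 g 69.0 [ 0.09  0.68 -0.87  1.55  0.55  1.16 -0.29] t 19.37
```

The stop is elastic, with no slip: the slope is about 17 N m/rad, which puts contact at yaw ≈2.205. The back-off target is therefore yaw ≈3.777, i.e. +1.61 rad or 15.4 units counter-clockwise.

carry_out:
  commands:
    - [[0,0,0,0,0,-0.5],[0,0,-0.002,0,0,-0.9],[0,0,-0.003,0,0,-0.9],[0,0,-0.002,0,0,-0.9],[0,0,-0.003,0,0,-0.9],[0,0,-0.002,0,0,-0.9],[0,0,-0.003,0,0,-0.9],[0,0,-0.002,0,0,-0.9],[0,0,-0.003,0,0,-0.9],[0,0,-0.002,0,0,-0.9],[0,0,-0.003,0,0,-0.9],[0,0,-0.002,0,0,-0.9],[0,0,-0.003,0,0,-0.9],[0,0,-0.002,0,0,-0.9],[0,0,-0.003,0,0,-0.9],[0,0,-0.002,0,0,-0.9],[0,0,0,0,0,-0.9],[0,0,0,0,0,-0.3],[0,0,0,0,0,0],[0,0,0,0,0,0]]

```text
clock: 21.03
position: [0.5784, 0.2832, 0.0594]
ee_rot: [-0.304, 0.953, -0.001, 0.0]
ft_force: [-4.5, -8.1, 14.3]
grip_width: 0.469
grasp_force: 69.2
```

```bash
python3 -c "from h import *;st()"
```

```text
[0.5784 0.2832 0.0594] yaw 3.759 F [-4.5 -8.1 14.3] T [-1.535  1.278  0.017] w 0.469 g 69.2 [ 0.24  0.83 -1.14  1.54  0.78  1.28  1.18] t 21.03
```

carry_out:
  commands:
    - [[0,0,0,0,0,-0.17],[0,0,0,0,0,0],[0,0,0,0,0,0],[0,0,0,0,0,0]]

```text
clock: 21.37
position: [0.5784, 0.2832, 0.0594]
ee_rot: [-0.312, 0.95, -0.001, 0.001]
ft_force: [-6.0, -6.9, 14.6]
grip_width: 0.471
grasp_force: 69.2
```

```bash
python3 -c "from h import *;st();print(hand_in())"
```

```text
[0.5784 0.2832 0.0594] yaw 3.776 F [-6.  -6.9 14.6] T [-1.558  1.288 -0.004] w 0.471 g 69.2 [ 0.24  0.84 -1.15  1.54  0.79  1.28  1.19] t 21.37
the job is handed in; nothing more can be done
None
```

I've handed the job in at 21.4 s: the red cane is in the blue tray, the white marker is in the yellow tray, and the cap was screwed to its stop, backed off a quarter turn (by wrist angle; not checked by camera) and is still gripped.

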